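Find the loose anchor bolt and hold its cap open

TASK

One of the three capped bolts on the clay extruder's green anchor plate has worked loose. Tap the yellow fins on the three closed caps gently from above with the closed fingertips, one after the other, left, middle, right as seen from the robot, to feel which bolt gives; then lift that bolt's hinged cap by its fin to about 45 degrees, so that the teacher across the table can reach the bolt. Finish while still holding that cap open, leave the other two caps shut and do not push the things standing around the plate.

Things in the scene. Friction and masses are not known exactly. Their poses are not given: they have to be found in the camera images.
- anchor_plate: green steel anchor plate fixed to the table, 160 (x) x 270 (y) x 10 mm, on four levelling feet, its top 28 mm above the table; origin at table height under its centre; +x points away from the robot (turned by up to 0.3 rad), +y to the left. The three bolt mounts stand on it in a row at x = -30 mm; behind them is a fork with a pin, about 28 mm above the plate
- mount_a: mount A: one of three identical mounts in a row along the plate's y, 85 mm apart, in any order. Origin on the bolt axis on the plate's top (28 mm above the table); axes as the plate's. Steel foot 60 mm across; blue hinged cap 55 mm across, top 46 mm up; on it a yellow fin, 12 mm thick (y), 24 mm long (x), 30 mm tall, centred 10 mm to +x of the bolt axis, top 76 mm up
- grip_a (a point): centre of the top face of the yellow fin on the cap of mount A (moves with the cap): tap here with the closed fingertips, and pinch the fin here from above across its 12 mm; the fin reaches 30 mm below this point to the cap
- hinge_a (a point): middle of the hinge line of the cap of mount A: 31 mm to -x of the bolt axis (robot side), 38 mm above the mount's origin, along the plate's y
- cap_a (a joint): opening angle of the cap of mount A, rad: 0 shut (level), up to 1.2 at its stop; the fin side (far from the robot) swings up and back toward the robot. The 40 g cap falls shut by itself when let go. A pinched fin can turn between the pads, so the tool may tilt less than the cap (a tall rack stands behind the robot on its left: keep the elbow off it)
- bolt_a (a joint): how far the bolt of mount A, with its cap, is pushed down, m: 0 at rest, 0.006 at most. The loose bolt goes down the full 6 mm under about 3 N and springs back up when let go; a tight one gives only about 1 mm per 10 N
- mount_b: mount B: one of three identical mounts in a row along the plate's y, 85 mm apart, in any order. Origin on the bolt axis on the plate's top (28 mm above the table); axes as the plate's. Steel foot 60 mm across; blue hinged cap 55 mm across, top 46 mm up; on it a yellow fin, 12 mm thick (y), 24 mm long (x), 30 mm tall, centred 10 mm to +x of the bolt axis, top 76 mm up
- grip_b (a point): centre of the top face of the yellow fin on the cap of mount B (moves with the cap): tap here with the closed fingertips, and pinch the fin here from above across its 12 mm; the fin reaches 30 mm below this point to the cap
- hinge_b (a point): middle of the hinge line of the cap of mount B: 31 mm to -x of the bolt axis (robot side), 38 mm above the mount's origin, along the plate's y
- cap_b (a joint): opening angle of the cap of mount B, rad: 0 shut (level), up to 1.2 at its stop; the fin side (far from the robot) swings up and back toward the robot. The 40 g cap falls shut by itself when let go. A pinched fin can turn between the pads, so the tool may tilt less than the cap (a tall rack stands behind the robot on its left: keep the elbow off it)
- bolt_b (a joint): how far the bolt of mount B, with its cap, is pushed down, m: 0 at rest, 0.006 at most. The loose bolt goes down the full 6 mm under about 3 N and springs back up when let go; a tight one gives only about 1 mm per 10 N
- mount_c: mount C: one of three identical mounts in a row along the plate's y, 85 mm apart, in any order. Origin on the bolt axis on the plate's top (28 mm above the table); axes as the plate's. Steel foot 60 mm across; blue hinged cap 55 mm across, top 46 mm up; on it a yellow fin, 12 mm thick (y), 24 mm long (x), 30 mm tall, centred 10 mm to +x of the bolt axis, top 76 mm up
- grip_c (a point): centre of the top face of the yellow fin on the cap of mount C (moves with the cap): tap here with the closed fingertips, and pinch the fin here from above across its 12 mm; the fin reaches 30 mm below this point to the cap
- hinge_c (a point): middle of the hinge line of the cap of mount C: 31 mm to -x of the bolt axis (robot side), 38 mm above the mount's origin, along the plate's y
- cap_c (a joint): opening angle of the cap of mount C, rad: 0 shut (level), up to 1.2 at its stop; the fin side (far from the robot) swings up and back toward the robot. The 40 g cap falls shut by itself when let go. A pinched fin can turn between the pads, so the tool may tilt less than the cap (a tall rack stands behind the robot on its left: keep the elbow off it)
- bolt_c (a joint): how far the bolt of mount C, with its cap, is pushed down, m: 0 at rest, 0.006 at most. The loose bolt goes down the full 6 mm under about 3 N and springs back up when let go; a tight one gives only about 1 mm per 10 N
- stamp: bystander: brown wooden hand stamp, 26x26x52 mm, standing to the front left of the plate; origin under its centre
- cutter: bystander: steel round cutter ring, 72 mm across, 28 mm high, on the robot's side of the plate, to the right; origin under its centre
- pot: bystander: small brown pinch pot, 82 mm across, 49 mm high, on the robot's side of the plate; origin under its centre

How it is judged:
On the way, in this order (a step that is already met when the one before it is completed fails the run):
1. left fin tapped by the fingers with more than 2 N (((contact force between the fingers and mount_a above 2 N and y of mount_a in the frame of anchor_plate between 0.04 and 0.13 m) or (contact force between the fingers and mount_b above 2 N and y of mount_b in the frame of anchor_plate between 0.04 and 0.13 m) or (contact force between the fingers and mount_c above 2 N and y of mount_c in the frame of anchor_plate between 0.04 and 0.13 m))), for 0.04 s.
2. middle fin tapped by the fingers with more than 2 N (((contact force between the fingers and mount_a above 2 N and y of mount_a in the frame of anchor_plate between -0.04 and 0.04 m) or (contact force between the fingers and mount_b above 2 N and y of mount_b in the frame of anchor_plate between -0.04 and 0.04 m) or (contact force between the fingers and mount_c above 2 N and y of mount_c in the frame of anchor_plate between -0.04 and 0.04 m))), for 0.04 s.
3. right fin tapped by the fingers with more than 2 N (((contact force between the fingers and mount_a above 2 N and y of mount_a in the frame of anchor_plate between -0.13 and -0.04 m) or (contact force between the fingers and mount_b above 2 N and y of mount_b in the frame of anchor_plate between -0.13 and -0.04 m) or (contact force between the fingers and mount_c above 2 N and y of mount_c in the frame of anchor_plate between -0.13 and -0.04 m))), for 0.04 s.
4. the loose bolt's cap lifted past 0.65 rad in the fingers (value of joint cap_b above 0.65 rad and contact force between the fingers and mount_b above 0.2 N), for 0.2 s.
At the end, for the whole second after the job is handed in: the loose bolt's cap is held still by the fingers (contact over 0.2 N), more than 0.65 rad (37 degrees) open; the two other caps are shut (under 0.08 rad) (all of step 4 and velocity of joint cap_b between -0.1 and 0.1 rad/s and value of joint each of cap_a, cap_c below 0.08 rad); the arm keeps its last pose, push and grip.
It fails at once if the cap of a tight bolt is lifted by more than 0.2 rad (value of joint any of cap_a, cap_c above 0.2 rad).
It fails at once if a tight bolt is pushed down by more than 4 mm (about 40 N: no gentle tap) (value of joint any of bolt_a, bolt_c above 0.004 m).
It fails at once if a thing beside the plate is pushed by more than 30 mm (distance of any of stamp, cutter, pot from where it was at the start of the episode above 0.03 m).
It also fails if it takes over 58 s, if anything falls off the work surface, if the arm or the gripper's body presses on something with over 40 N, if the wrist force passes 120 N, or if a joint passes its speed limit or range.

ROBOT

A 6-joint arm with a two-finger parallel gripper is mounted at the origin on a cart in front of the work surface, level with it; the furniture and walls round the work are solid. World frame = base frame: x ahead of the robot, y to its left, z up, the work surface at z = 0. Lengths are in m, angles in rad, forces in N, time in s.
With the tool pointing down it reaches from about 0.3 to 0.875 m from the base axis. Payload 6.4 kg.
Tool frame: the origin (TCP) lies at the very end of the fingers, on their centre line; the grasp point (between the pads) lies 19 mm behind it; z points along the fingers, y is the line along which they close (so a half turn about z gives the same grasp; the last joint's range is limited). The gripper opens to 85 mm and grips with 20 to 120 N. Pads are 22 mm wide; open, the fingers measure 114 mm over their backs; the gripper's body (76 mm by 85 mm) begins 54 mm behind the grasp point. The pads swing forward as they close: fully open they stand 13 mm farther back than shut.
Start: joints at [-1.551, 0.181, 1.607, -0, 1.354, -0.206], TCP at [0.129, -0.56, 0.231] pointing down, gripper open.
Joint ranges: [-2.99, 2.99], [-0.89, 2.07], [0.3, 2.58], [-1.14, 4.28], [0, 2.63], [-3.12, 3.12]. Speed limits (rad/s): [2.57, 2.57, 3.01, 3.14, 3.14, 3.14].

INTERFACE

Orientations are given as a unit quaternion [w, x, y, z].
In Python, from bench import ctrl gives the robot as it stands.
- The arm moves only by the tool jog_arm, never from a script. Its argument "series" is a list that holds one entry, the list of rows, each a list of 7 numbers: the shift along the tool's x, y, z in mm, then the turn, a rotation vector about the tool's x, y, z in rad, then the finger opening in mm, from 0 to 85.4. In form: [[[tx, ty, tz, rx, ry, rz, gripper], ...]]. A call has exactly 10 rows; each row shifts and turns the commanded pose from where the row before left it, along the tool's axes as they then stand; what a row does not reach is not made up. A row lasts 1/10 s, in which the tool goes at most 50 mm and 8.59 degrees, less where a joint would pass 70% of its speed; a pose out of reach is approached as far as the arm can. A call with a gripper value outside its range is refused whole. The fingers move at their own pace and stop on an object; the grip force is fixed at half the most. Time passes only in rows, so rows that do not move let the fingers close, or fill a call up. It gives the time, the measured TCP pose, the force, the opening and the grip force at its end, in the units of the state.
- ctrl.get_obs(): the state, without advancing time (a new reading comes with each control period).
- ctrl.camera(name): name is "side" or "top"; returns a dict with "frame" (420x560x3 uint8, blue, green, red), "z_map" (420x560 float32, m along the optical axis (not along the pixel's ray), 0 where there is no reading), "fx", "fy", "cx", "cy" (pixels), "xyz" and "rotation" of the camera in the world. Camera axes: x right, y down, z forward; pixel columns grow to the right and rows downward; lengths in m; the calibration is good to about 2 mm. A picture is of the moment at which its call begins.
- ctrl.hand_in(): hands the job in; it is judged then, once.
The state is a dict: "time_s": time; "q": joint angles; "dq": joint speeds; "joint_efforts": joint torques, N m; "eef_pos": TCP position; "eef_rot": TCP orientation; "wrist_force": force on the tool from outside, world axes, zero at the start; "torque": the same for the moment, N m; "opening": opening from 0.0 (shut) to 1.0 (fully open); "grasp_force": force on a finger pad.
Only numpy, scipy, OpenCV 4.12 (cv2) and the standard library are available. Lean on these libraries where they do the work, as an engineer would, in place of code of your own. Each camera call takes 0.05 s, during which the arm holds its last target. There are 200 camera calls.

## Working session

There is one attempt and no reset: what is moved stays moved. The work goes in short steps, Python scripts to look and compute and a tool call to move; the robot and the scene stay as the last step left them, time stands still between calls to the robot, and variables do not carry over. Pictures are saved under pics/ and viewed, at most 10 in all, crops included, and the job is handed in when it is done.

Besides the shell and the picture viewer there is one more tool, called after "Call:" as a command line: name --argument value ..., lists and objects as JSON in quotes. jog_arm: Moves the arm, as the interface text tells. Its arguments: {"type":"object","properties":{"series":{"type":"array"}},"required":["series"]}

```bash
mkdir -p pics; cat > h.py <<'E'
import numpy as np, cv2
from bench import ctrl
def pts(c):
    v,u=np.mgrid[0:420,0:560]; z=c["z_map"]
    P=np.stack([(u-c["cx"])/c["fx"]*z,(v-c["cy"])/c["fy"]*z,z],-1)
    R=np.array(c["rotation"]); 
    return P@R.T+np.array(c["xyz"])
E
python3 - <<'E'
from h import *
o=ctrl.get_obs(); print({k:np.round(v,3) for k,v in o.items()})
for n in("top","side"):
    c=ctrl.camera(n); cv2.imwrite(f"pics/{n}0.png",c["frame"]); print(n,c["xyz"],np.round(c["rotation"],3).tolist(),c["fx"])
    P=pts(c); h=cv2.cvtColor(c["frame"],cv2.COLOR_BGR2HSV)
    m=cv2.inRange(h,(20,120,100),(35,255,255))
    k,l,s,ce=cv2.connectedComponentsWithStats(m)
    for i in range(1,k):
        if s[i,4]>15:
            q=P[(l==i)&(c["z_map"]>0)]; t=q[q[:,2]>q[:,2].max()-.006] if len(q) else q
            print(s[i],ce[i].round(),np.median(q,0).round(4),t.mean(0).round(4),t.min(0).round(3),t.max(0).round(3))
E
```

```text
{'time_s': np.float64(0.0), 'q': array([-1.551,  0.182,  1.608,  0.   ,  1.354, -0.206]), 'dq': array([ 0.   ,  0.   , -0.   , -0.001,  0.001, -0.002]), 'joint_efforts': array([ 1.0000e-03, -4.4487e+01, -3.5133e+01, -0.0000e+00,  9.0000e-03,
        0.0000e+00]), 'eef_pos': array([ 0.129, -0.56 ,  0.23 ]), 'eef_rot': array([-0.001,  0.994,  0.113,  0.   ]), 'wrist_force': array([ 0.354, -0.263, -0.132]), 'torque': array([-0.018, -0.026,  0.004]), 'grasp_force': np.float64(0.0), 'opening': np.float64(1.001)}
top [ 0.4715145  -0.03674076  0.98904813] [0.036, -0.697, 0.716, -0.016] 475.25862098949716Traceback (most recent call last):
  File "<stdin>", line 5, in <module>
  File "h.py", line 7, in pts
    return P@R.T+np.array(c["xyz"])
           ~^~~~
ValueError: matmul: Input operand 1 has a mismatch in its core dimension 0, with gufunc signature (n?,k),(k,m?)->(n?,m?) (size 4 is different from 3)
```

```bash
sed -i 's/^import numpy.*/import numpy as np, cv2\nfrom scipy.spatial.transform import Rotation as Ro/; s/R=np.array(c\["rotation"\]);.*/q=c["rotation"]; R=Ro.from_quat([q[1],q[2],q[3],q[0]]).as_matrix()/' h.py
python3 - <<'E'
from h import *
for n in("top","side"):
    c=ctrl.camera(n); cv2.imwrite(f"pics/{n}0.png",c["frame"]); print(n,c["xyz"],np.round(c["rotation"],3).tolist(),c["fx"])
    P=pts(c); h=cv2.cvtColor(c["frame"],cv2.COLOR_BGR2HSV)
    m=cv2.inRange(h,(20,120,100),(35,255,255))
    k,l,s,ce=cv2.connectedComponentsWithStats(m)
    for i in range(1,k):
        if s[i,4]>15:
            q=P[(l==i)&(c["z_map"]>0)]; t=q[q[:,2]>q[:,2].max()-.006] if len(q) else q
            print(s[i],ce[i].round(),np.median(q,0).round(4),t.mean(0).round(4),t.min(0).round(3),t.max(0).round(3))
E
```

```text
top [ 0.4715145  -0.03674076  0.98904813] [0.036, -0.697, 0.716, -0.016] 475.25862098949716
[   1   85   41   49 1195] [ 22. 109.] [0.7688 0.5122 0.0477] [0.7713 0.5137 0.0496] [0.721 0.476 0.048] [0.817 0.555 0.054]
[367 183   7  14  73] [370. 190.] [ 0.5727 -0.1828  0.1038] [ 0.5732 -0.1829  0.1041] [ 0.562 -0.188  0.101] [ 0.585 -0.177  0.107]
[322 187   6  13  71] [324. 193.] [ 0.569  -0.0979  0.1044] [ 0.5705 -0.098   0.1049] [ 0.56  -0.103  0.102] [ 0.58  -0.093  0.108]
[277 190   6  12  69] [279. 196.] [ 0.5668 -0.0129  0.1043] [ 0.567  -0.013   0.1061] [ 0.556 -0.018  0.105] [ 0.577 -0.009  0.111]
side [0.24181643 0.65630087 0.58439366] [0.095, -0.182, 0.863, -0.463] 470.51160053448723
[277 169  12  15 145] [283. 176.] [ 0.5734 -0.1766  0.0918] [ 0.574  -0.1786  0.1018] [ 0.564 -0.186  0.098] [ 0.586 -0.173  0.104]
[263 187  12  16 156] [268. 195.] [ 0.5699 -0.0913  0.092 ] [ 0.5707 -0.0939  0.1017] [ 0.56  -0.102  0.098] [ 0.581 -0.089  0.104]
[246 208  12  17 178] [252. 216.] [ 0.5662 -0.0068  0.0921] [ 0.5671 -0.0093  0.1019] [ 0.557 -0.018  0.099] [ 0.578 -0.002  0.105]
```

View pics/top0.png

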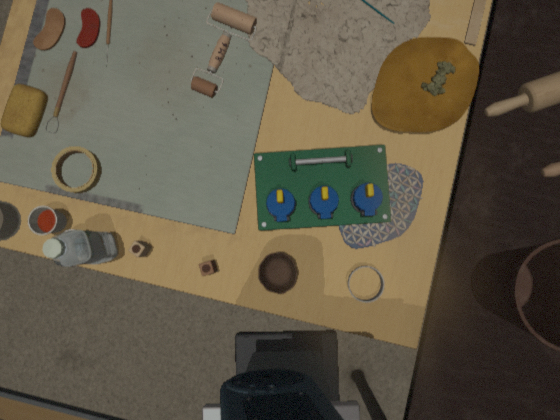

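View pics/side0.png

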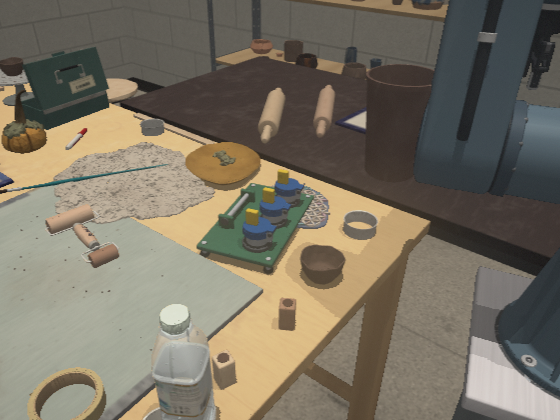

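Call:
jog_arm --series '[[[0, 0, 0, 0, 0, 0.095, 0], [0, 0, 0, 0, 0, 0.095, 0], [10, -25, 0, 0, 0, 0, 0], [12, -25, 0, 0, 0, 0, 0], [12, -25, 0, 0, 0, 0, 0], [12, -25, 0, 0, 0, 0, 0], [12, -25, 0, 0, 0, 0, 0], [12, -25, 0, 0, 0, 0, 0], [12, -25, 0, 0, 0, 0, 0], [12, -25, 0, 0, 0, 0, 0]]]'

```text
time_s: 1.15
eef_pos: [0.2158, -0.3559, 0.2311]
eef_rot: [-0.0, 1.0, 0.018, 0.0]
wrist_force: [0.8, -0.3, 0.2]
opening: -0.004
grasp_force: 0.0
```

Call:
jog_arm --series '[[[22, -20, 0, 0, 0, 0, 0], [22, -20, 0, 0, 0, 0, 0], [22, -20, 0, 0, 0, 0, 0], [22, -20, 0, 0, 0, 0, 0], [22, -20, 0, 0, 0, 0, 0], [22, -20, 0, 0, 0, 0, 0], [22, -20, 0, 0, 0, 0, 0], [22, -20, 0, 0, 0, 0, 0], [22, -20, 0, 0, 0, 0, 0], [22, -20, 0, 0, 0, 0, 0]]]'

```text
time_s: 2.15
eef_pos: [0.4289, -0.1483, 0.2312]
eef_rot: [-0.0, 1.0, 0.018, -0.0]
wrist_force: [0.3, -0.0, 0.4]
opening: -0.003
grasp_force: 0.0
```

Call:
jog_arm --series '[[[23, -21, 5, 0, 0, 0, 0], [23, -21, 10, 0, 0, 0, 0], [23, -21, 10, 0, 0, 0, 0], [23, -21, 10, 0, 0, 0, 0], [23, -21, 10, 0, 0, 0, 0], [23, -21, 10, 0, 0, 0, 0], [5, -4, 15, 0, 0, 0, 0], [0, 0, 15, 0, 0, 0, 0], [0, 0, 15, 0, 0, 0, 0], [0, 0, 0, 0, 0, 0, 0]]]'

```text
time_s: 3.15
eef_pos: [0.5638, -0.0148, 0.1282]
eef_rot: [-0.001, 1.0, 0.017, -0.003]
wrist_force: [-0.8, 0.2, -0.1]
opening: -0.001
grasp_force: 0.0
```

```bash
python3 - <<'E'
from h import *
c=ctrl.camera("side"); cv2.imwrite("pics/side1.png",cv2.resize(c["frame"][100:300,150:400],None,fx=3,fy=3)); print(ctrl.get_obs()["eef_pos"])
E
```

```text
[ 0.56477617 -0.01502233  0.1296985 ]
```

View pics/side1.png

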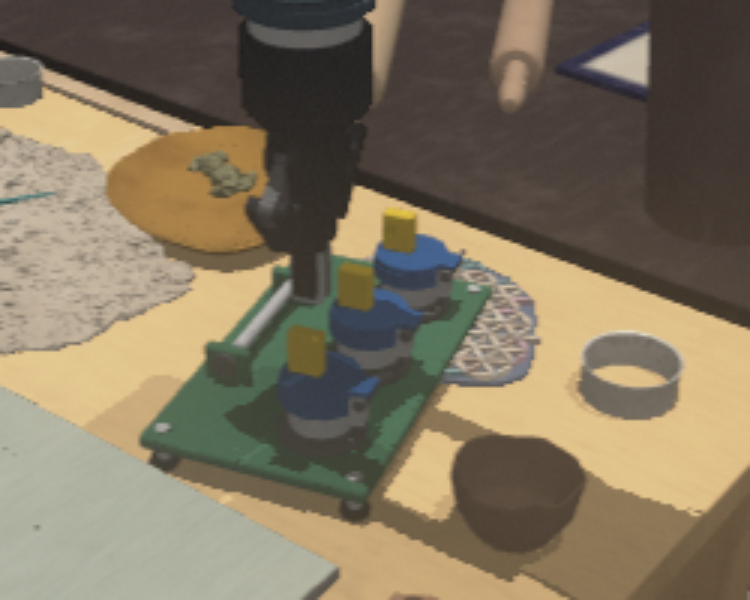

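Call:
jog_arm --series '[[[2, -2, 6, 0, 0, 0, 0], [0, 0, 6, 0, 0, 0, 0], [0, 0, 6, 0, 0, 0, 0], [0, 0, 2, 0, 0, 0, 0], [0, 0, 2, 0, 0, 0, 0], [0, 0, 2, 0, 0, 0, 0], [0, 0, 2, 0, 0, 0, 0], [0, 0, 1, 0, 0, 0, 0], [0, 0, 0, 0, 0, 0, 0], [0, 0, 0, 0, 0, 0, 0]]]'

```text
time_s: 4.2
eef_pos: [0.5685, -0.0123, 0.1044]
eef_rot: [0.0, 1.0, 0.018, 0.0]
wrist_force: [-0.2, 0.5, -0.7]
opening: 0.004
grasp_force: 0.0
```

Call:
jog_arm --series '[[[0, 0, 0.5, 0, 0, 0, 0], [0, 0, 0.5, 0, 0, 0, 0], [0, 0, 0.5, 0, 0, 0, 0], [0, 0, 0.5, 0, 0, 0, 0], [0, 0, 0, 0, 0, 0, 0], [0, 0, 0, 0, 0, 0, 0], [0, 0, 0, 0, 0, 0, 0], [0, 0, 0, 0, 0, 0, 0], [0, 0, 0, 0, 0, 0, 0], [0, 0, 0, 0, 0, 0, 0]]]'

```text
time_s: 5.2
eef_pos: [0.5689, -0.0124, 0.1033]
eef_rot: [0.0, 1.0, 0.018, 0.001]
wrist_force: [-2.5, 0.4, 7.4]
opening: 0.001
grasp_force: 3.7
```

Call:
jog_arm --series '[[[0, 0, -10, 0, 0, 0, 0], [0, 0, -10, 0, 0, 0, 0], [0, 20, 0, 0, 0, 0, 0], [0, 25, 0, 0, 0, 0, 0], [0, 25, 0, 0, 0, 0, 0], [0, 15, 0, 0, 0, 0, 0], [0, 0, 6, 0, 0, 0, 0], [0, 0, 6, 0, 0, 0, 0], [0, 0, 4, 0, 0, 0, 0], [0, 0, 2, 0, 0, 0, 0]]]'

```text
time_s: 6.2
eef_pos: [0.5709, -0.096, 0.1033]
eef_rot: [-0.0, 1.0, 0.018, -0.001]
wrist_force: [-0.9, -0.7, 1.7]
opening: -0.002
grasp_force: 0.7
```

Call:
jog_arm --series '[[[0, 0, 0.5, 0, 0, 0, 0], [0, 0, 0.5, 0, 0, 0, 0], [0, 0, 0.5, 0, 0, 0, 0], [0, 0, 0.5, 0, 0, 0, 0], [0, 0, 0, 0, 0, 0, 0], [0, 0, 0, 0, 0, 0, 0], [0, 0, 0, 0, 0, 0, 0], [0, 0, 0, 0, 0, 0, 0], [0, 0, 0, 0, 0, 0, 0], [0, 0, 0, 0, 0, 0, 0]]]'

```text
time_s: 7.2
eef_pos: [0.5716, -0.0973, 0.1024]
eef_rot: [0.0, 1.0, 0.018, 0.0]
wrist_force: [0.2, 1.3, 2.5]
opening: 0.003
grasp_force: 0.8
```

Call:
jog_arm --series '[[[0, 0, 0.5, 0, 0, 0, 0], [0, 0, 0.5, 0, 0, 0, 0], [0, 0, 0.5, 0, 0, 0, 0], [0, 0, 0.5, 0, 0, 0, 0], [0, 0, 0, 0, 0, 0, 0], [0, 0, 0, 0, 0, 0, 0], [0, 0, 0, 0, 0, 0, 0], [0, 0, 0, 0, 0, 0, 0], [0, 0, 0, 0, 0, 0, 0], [0, 0, 0, 0, 0, 0, 0]]]'

```text
time_s: 8.2
eef_pos: [0.5715, -0.0973, 0.1003]
eef_rot: [0.0, 1.0, 0.018, 0.0]
wrist_force: [1.6, 0.7, 1.3]
opening: 0.002
grasp_force: 1.1
```

Call:
jog_arm --series '[[[0, 0, 1, 0, 0, 0, 0], [0, 0, 1, 0, 0, 0, 0], [0, 0, 1, 0, 0, 0, 0], [0, 0, 0.5, 0, 0, 0, 0], [0, 0, 0, 0, 0, 0, 0], [0, 0, 0, 0, 0, 0, 0], [0, 0, 0, 0, 0, 0, 0], [0, 0, 0, 0, 0, 0, 0], [0, 0, 0, 0, 0, 0, 0], [0, 0, 0, 0, 0, 0, 0]]]'

```text
time_s: 9.2
eef_pos: [0.5719, -0.0974, 0.0978]
eef_rot: [0.0, 1.0, 0.018, 0.0]
wrist_force: [0.2, 1.3, 9.5]
opening: -0.003
grasp_force: 4.4
```

Middle gives the full 6 mm and is the loose one; now the right fin. Commanded z is 0.0967.

Call:
jog_arm --series '[[[0, 0, -10, 0, 0, 0, 0], [0, 0, -15, 0, 0, 0, 0], [0, 20, 0, 0, 0, 0, 0], [0, 25, 0, 0, 0, 0, 0], [0, 25, 0, 0, 0, 0, 0], [0, 15, 0, 0, 0, 0, 0], [0, 0, 6, 0, 0, 0, 0], [0, 0, 6, 0, 0, 0, 0], [0, 0, 4, 0, 0, 0, 0], [0, 0, 0, 0, 0, 0, 0]]]'

```text
time_s: 10.2
eef_pos: [0.5739, -0.1808, 0.1047]
eef_rot: [-0.001, 1.0, 0.018, -0.001]
wrist_force: [0.3, -0.1, -0.9]
opening: -0.0
grasp_force: 0.0
```

Call:
jog_arm --series '[[[0, 0, 1, 0, 0, 0, 0], [0, 0, 1, 0, 0, 0, 0], [0, 0, 0.5, 0, 0, 0, 0], [0, 0, 0.5, 0, 0, 0, 0], [0, 0, 0.5, 0, 0, 0, 0], [0, 0, 0, 0, 0, 0, 0], [0, 0, 0, 0, 0, 0, 0], [0, 0, 0, 0, 0, 0, 0], [0, 0, 0, 0, 0, 0, 0], [0, 0, 0, 0, 0, 0, 0]]]'

```text
time_s: 11.2
eef_pos: [0.575, -0.182, 0.1034]
eef_rot: [-0.0, 1.0, 0.018, 0.001]
wrist_force: [-1.5, 4.0, 6.9]
opening: -0.002
grasp_force: 3.5
```

Call:
jog_arm --series '[[[0, 0, -10, 0, 0, 0, 0], [0, 0, -15, 0, 0, 0, 0], [0, -20, -5, 0, 0, 0, 0], [-1, -25, 0, 0, 0, 0, 45], [0, -25, 0, 0, 0, 0, 45], [0, -15, 0, 0, 0, 0, 45], [0, 0, 0, 0, 0, 0, 45], [0, 0, 0, 0, 0, 0, 45], [0, 0, 0, 0, 0, 0, 45], [0, 0, 0, 0, 0, 0, 45]]]'

```text
time_s: 12.2
eef_pos: [0.5705, -0.0983, 0.1323]
eef_rot: [0.0, 1.0, 0.017, 0.0]
wrist_force: [-0.0, 1.0, 0.2]
opening: 0.53
grasp_force: 0.0
```

```bash
python3 - <<'E'
from h import *
c=ctrl.camera("side"); cv2.imwrite("pics/side2.png",cv2.resize(c["frame"][100:300,150:400],None,fx=3,fy=3)); o=ctrl.get_obs();print(o["eef_pos"],o["q"],o["opening"])
# arc: hinge-relative grasp point, tool tilt k*theta
for k in (0.6,):
  G0=np.array([41,36.]);f=lambda t:(np.array([[np.cos(t),-np.sin(t)],[np.sin(t),np.cos(t)]])@G0+19*np.array([np.sin(k*t),-np.cos(k*t)]))
  n=16;T=np.linspace(0,.80,n+1)
  for a,b in zip(T,T[1:]):
    d=f(b)-f(a);p=k*a
    print(np.round([d@[np.cos(p),np.sin(p)],d@[np.sin(p),-np.cos(p)],k*(b-a)],2))
E
```

```text
[ 0.57047625 -0.09823904  0.13222112] [-3.75389819e-01  2.95673590e-01  1.68048198e+00 -1.41453301e-04
  1.16545021e+00  1.16087184e+00] 0.5285697129469487
[-1.28 -2.01  0.03]
[-1.32 -1.98  0.03]
[-1.36 -1.94  0.03]
[-1.4  -1.9   0.03]
[-1.43 -1.86  0.03]
[-1.47 -1.82  0.03]
[-1.51 -1.78  0.03]
[-1.54 -1.73  0.03]
[-1.58 -1.69  0.03]
[-1.61 -1.65  0.03]
[-1.64 -1.61  0.03]
[-1.67 -1.56  0.03]
[-1.7  -1.52  0.03]
[-1.73 -1.47  0.03]
[-1.76 -1.42  0.03]
[-1.79 -1.38  0.03]
```

View pics/side2.png

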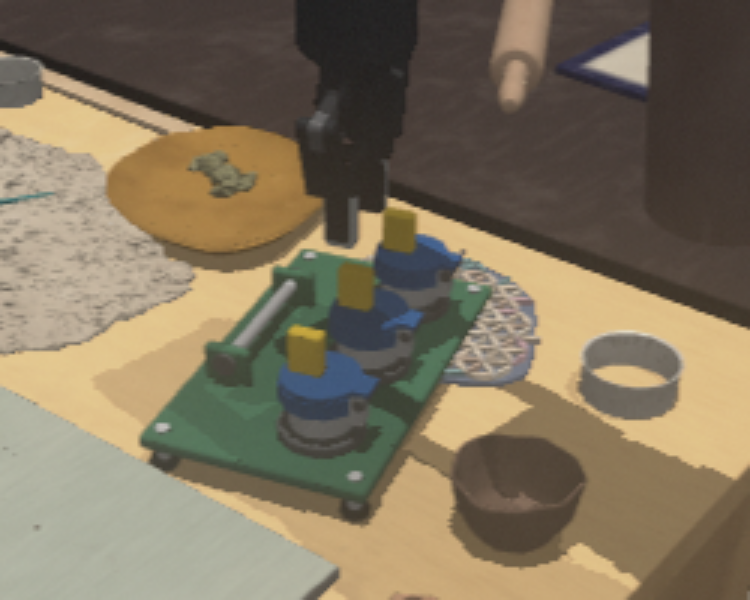

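Call:
jog_arm --series '[[[0, -1, 10, 0, 0, 0, 45], [0, 0, 10, 0, 0, 0, 45], [0, 0, 10, 0, 0, 0, 45], [0, 0, 10, 0, 0, 0, 45], [0, 0, 7, 0, 0, 0, 45], [0, 0, 3, 0, 0, 0, 45], [0, 0, 0, 0, 0, 0, 45], [0, 0, 0, 0, 0, 0, 0], [0, 0, 0, 0, 0, 0, 0], [0, 0, 0, 0, 0, 0, 0]]]'

```text
time_s: 13.25
eef_pos: [0.571, -0.0976, 0.0832]
eef_rot: [0.001, 1.0, 0.018, 0.001]
wrist_force: [-0.8, -4.4, 1.5]
opening: 0.123
grasp_force: 61.4
```

Call:
jog_arm --series '[[[0, 0, 0, 0, 0, 0, 0], [0, 0, 0, 0, 0, 0, 0], [0, 0, 0, 0, 0, 0, 0], [0, 0, 0, 0, 0, 0, 0], [0, 0, 0, 0, 0, 0, 0], [0, 0, 0, 0, 0, 0, 0], [0, 0, 0, 0, 0, 0, 0], [0, 0, 0, 0, 0, 0, 0], [0, 0, 0, 0, 0, 0, 0], [0, 0, 0, 0, 0, 0, 0]]]'

```text
time_s: 14.25
eef_pos: [0.571, -0.0976, 0.0831]
eef_rot: [0.001, 1.0, 0.018, 0.001]
wrist_force: [0.4, -4.9, 0.8]
opening: 0.127
grasp_force: 61.4
```

Gripped (opening ≈ 11 mm, matching the fin). Lift along the arc.

Call:
jog_arm --series '[[[-1.3, 0, -2, 0, 0.03, 0, 0], [-1.3, 0, -2, 0, 0.03, 0, 0], [-1.4, 0, -1.9, 0, 0.03, 0, 0], [-1.4, 0, -1.9, 0, 0.03, 0, 0], [-1.4, 0, -1.9, 0, 0.03, 0, 0], [-1.5, 0, -1.8, 0, 0.03, 0, 0], [-1.5, 0, -1.8, 0, 0.03, 0, 0], [-1.5, 0, -1.7, 0, 0.03, 0, 0], [0, 0, 0, 0, 0, 0, 0], [0, 0, 0, 0, 0, 0, 0]]]'

```text
time_s: 15.25
eef_pos: [0.5591, -0.0981, 0.0967]
eef_rot: [-0.001, 0.992, 0.017, 0.122]
wrist_force: [6.2, -6.0, -7.2]
opening: 0.123
grasp_force: 58.9
```

Call:
jog_arm --series '[[[-1.6, 0, -1.7, 0, 0.03, 0, 0], [-1.6, 0, -1.7, 0, 0.03, 0, 0], [-1.6, 0, -1.6, 0, 0.03, 0, 0], [-1.7, 0, -1.6, 0, 0.03, 0, 0], [-1.7, 0, -1.5, 0, 0.03, 0, 0], [-1.7, 0, -1.5, 0, 0.03, 0, 0], [-1.8, 0, -1.4, 0, 0.03, 0, 0], [-1.8, 0, -1.4, 0, 0.03, 0, 0], [0, 0, 0, 0, 0, 0, 0], [0, 0, 0, 0, 0, 0, 0]]]'

```text
time_s: 16.25
eef_pos: [0.5425, -0.0988, 0.1044]
eef_rot: [-0.003, 0.971, 0.017, 0.24]
wrist_force: [8.0, -3.8, -6.1]
opening: 0.122
grasp_force: 58.6
```

```bash
python3 - <<'E'
from h import *
c=ctrl.camera("side"); cv2.imwrite("pics/side3.png",cv2.resize(c["frame"][100:300,150:400],None,fx=3,fy=3)); o=ctrl.get_obs();print(o["eef_pos"],o["q"],o["dq"],o["wrist_force"])
E
```

```text
[ 0.54250085 -0.0987642   0.10441986] [-0.54910882  0.03894015  2.14120394  0.46827087  0.59857043  0.64603232] [ 0.00206178  0.00278393 -0.00243958 -0.00119255  0.00113238  0.00214277] [ 7.49939061 -3.80452528 -5.43641936]
```

View pics/side3.png

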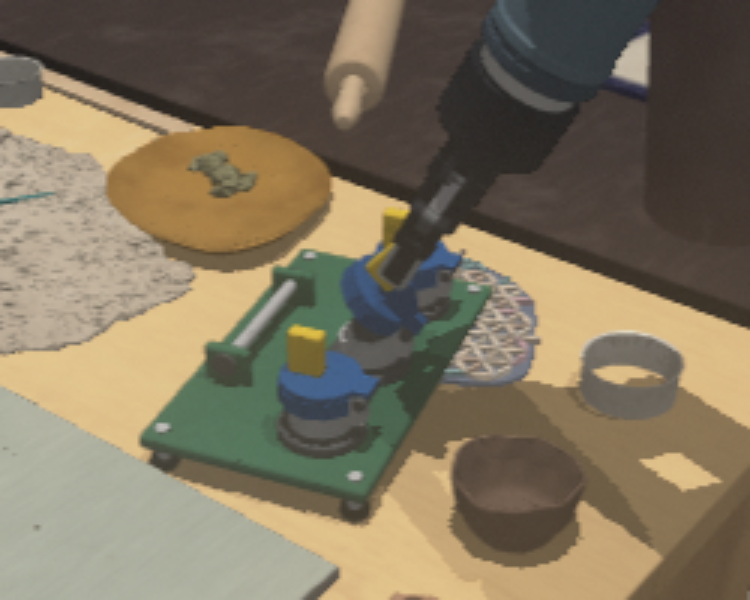

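```bash
python3 - <<'E'
from h import *
c=ctrl.camera("side");P=pts(c);h=cv2.cvtColor(c["frame"],cv2.COLOR_BGR2HSV)
m=(cv2.inRange(h,(100,120,40),(125,255,255))>0)&(abs(P[...,1]+.098)<.03)&(P[...,0]>.54)&(P[...,0]<.62)&(P[...,2]>.06)
q=P[m];print(len(q),q.min(0),q.max(0))
# rim: highest/farthest points of the lifted cap relative to the hinge (0.5295, z 0.066); rim radius 58 mm
d=q[:,[0,2]]-[.5295,.066];i=np.hypot(*d.T)>.045;print(i.sum(),np.degrees(np.percentile(np.arctan2(d[i,1],d[i,0]),[10,50,90])))
y=(cv2.inRange(h,(20,120,100),(35,255,255))>0);P_=P[y&(abs(P[...,1]+.09)<.03)&(P[...,0]>.5)&(P[...,0]<.65)];print(len(P_),P_.min(0),P_.max(0))
E
```

```text
21 [ 0.55008309 -0.09056879  0.09370651] [ 0.56602902 -0.0768352   0.10990309]
13 [48.93975899 49.86352302 51.95228904]
35 [ 0.54085898 -0.11829215  0.02730114] [ 0.60483199 -0.08402088  0.13195542]
```

```bash
python3 -c "
from bench import ctrl
print(ctrl.hand_in())"
```

```text
the job is handed in; nothing more can be done
None
```

I tapped all three fins in order; the middle bolt was the loose one, so I lifted its cap to about 43–45° and handed the job in still holding it, with the other two caps shut and nothing around the plate moved.

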